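# Crank the plaster mould shut

### The job

Fit the loose crank fully down onto the square shaft end of the mould clamp and wind it clockwise until the clamp comes up against its stop, so that its sprung pad presses the two plaster mould halves together. Handle only the crank, not the mould halves or the clamp itself, leave the other things on the bench where they are, and leave the crank on the shaft.

Things in the scene. Friction and masses are not known exactly. Their poses are not given: they have to be found in the camera images.
- fixture: Green mould clamp fixed to the bench, base 150 x 390 x 15 mm; origin on the bench under the shaft axis. Base spans y -60 to 330 mm. At the origin a gearbox 86 mm square, 55 mm high, with a 42 mm round collar up to 63 mm, where the square shaft rises. Along +y: red moving jaw, mould halves, fixed jaw (face at y 292 mm), all 90 mm high and over 110 mm from the shaft.
- shaft_seat (a point): Point on the shaft axis at the top of the collar (63 mm above the bench), where the crank hub comes to sit. Turns with the shaft: its x and y axes are square to the flats of the shaft, z up. The steel shaft is 18 mm square for 37 mm above this point, then tapers (brass-coloured) to 8 mm square at 49 mm.
- shaft (a joint): Angle of the square shaft in rad, growing clockwise seen from above, which closes the jaw; 0 fully open, hard stop at 15.71 (2.5 turns). It starts between 0 and 3.2, so 2 to 2.5 turns are needed. It has friction (about 0.12 N m, some 1.5 N at the crank grip) and stays where it is left.
- jaw (a joint): Travel of the red moving jaw towards the moulds in m: 18 mm per turn of the shaft, 0 fully open, 0.045 at the stop. Its black sprung rubber pad (2 N per mm, 11 mm stroke) first slides the nearer mould half, then is pressed in about 8 mm at the stop.
- crank: Loose crank, 127 mm long, 0.3 kg, lying hub down as used. Origin under the hub centre. Steel hub 39 x 39 mm, 55 mm high, 21 mm square hole right through. Dark flat arm 22 wide, 12 mm thick along its +x at the hub's bottom; at x 90 mm an upright, freely spinning blue grip. Fits the shaft in any of four quarter turns; seated, its origin is at shaft_seat.
- crank_grip (a point): Point on the axis of the blue grip, 90 mm along the crank's +x and 85 mm above the crank's underside. The grip is 26 mm in diameter and spans 17 to 110 mm above the underside; it spins freely on its pin, so it can be held firmly while winding.
- mould_a: White plaster mould half against the fixed jaw, 100 x 50 x 75 mm (x, y, z), 0.45 kg, loose on the bed; origin under its centre, axes as the clamp's; its parting face with cavity looks to -y.
- mould_b: White plaster mould half nearer the moving jaw, same size, its parting face looks to +y, a gap of several mm from the other half at first. Pressed together, the origins are 50 mm apart.
- jug: Bystander: pale open jug, 110 mm wide, 105 mm high, with a handle; origin under its centre.
- tape: Bystander: roll of masking tape lying flat, 104 mm diameter, 25 mm high; origin under its centre.
- bowl: Bystander: small dark rubber mixing bowl, 90 mm wide, 50 mm high; origin under its centre.
There are look-alikes about, which are no part of the job. Leave any red look-alike of the mould_a alone.

How it is judged:
On the way, in this order (a step that is already met when the one before it is completed fails the run):
1. the crank sits fully down on the square shaft (z of crank in the frame of shaft_seat below 0.004 m and horizontal distance between crank and shaft_seat below 0.004 m and angle between crank's own z axis and vertical below 0.08 rad and value of joint shaft below 6.2 rad), for 0.2 s.
2. the shaft has been wound on by at least a full turn with the crank on it (value of joint shaft above 9.6 rad and z of crank in the frame of shaft_seat below 0.008 m and horizontal distance between crank and shaft_seat below 0.006 m), for 0.1 s.
At the end, for the whole second after the job is handed in: Jaw within 3.5 mm of its stop; mould halves upright, pressed together (gap under 2.5 mm, offset under 8 mm, over 2 N between them) and against the fixed jaw (within 3 mm); crank on the shaft, within 6 mm of fully down, at rest (value of joint jaw above 0.0415 m and z of crank in the frame of shaft_seat below 0.006 m and horizontal distance between crank and shaft_seat below 0.005 m and angle between crank's own z axis and vertical below 0.1 rad and y of mould_b in the frame of mould_a above -0.0525 m and x of mould_b in the frame of mould_a between -0.008 and 0.008 m and y of mould_a in the frame of fixture above 0.264 m and contact force between mould_a and mould_b above 2 N and angle between each of mould_a, mould_b's own z axis and vertical below 0.08 rad and linear speed of crank below 0.02 m/s and linear speed of mould_b below 0.01 m/s); the robot touches nothing.
It fails at once if the gripper or arm touches a mould half (contact force between any of the fingers, the arm and mould_a above 1 N or contact force between any of the fingers, the arm and mould_b above 1 N).
It fails at once if the fingers handle the clamp itself (contact force between the fingers and fixture above 4 N).
It fails at once if a bystander is moved by more than 30 mm (distance of any of jug, tape, bowl from where it was at the start of the episode above 0.03 m).
It also fails if it takes over 72 s, if anything falls off the work surface, if the arm or the gripper's body presses on something with over 40 N, if the wrist force passes 120 N, or if a joint passes its speed limit or range.

### The arm

A 6-joint arm with a two-finger parallel gripper is mounted at the origin on the work surface. World frame = base frame: x ahead of the robot, y to its left, z up, the work surface at z = 0. Lengths are in m, angles in rad, forces in N, time in s.
With the tool pointing down it reaches from about 0.375 to 0.9 m from the base axis. Payload 3.1 kg.
Tool frame: the origin (TCP) lies midway between the tips of the shut fingers; the grasp point (between the pads) lies 19 mm behind it (manip.grasp_offset is the distance from the TCP to the grasp point, in m); z points along the fingers, y is the line along which they close (so a half turn about z gives the same grasp; the last joint's range is limited). The gripper opens to 85 mm and grips with 20 to 120 N. Pads are 22 mm wide; open, the fingers measure 114 mm over their backs; the gripper's body (76 mm by 85 mm) begins 54 mm behind the grasp point. The pads swing forward as they close: fully open they stand 13 mm farther back than shut.
Start: joints at [0.969, 0.527, 1.433, -0, 1.181, -0.178], TCP at [0.257, 0.57, 0.231] pointing down, gripper open.
Joint ranges: [-3.08, 3.08], [-0.75, 2.2], [0.22, 2.44], [-1.43, 4.57], [0, 2.65], [-2.85, 2.85]. Speed limits (rad/s): [2.79, 2.79, 3.14, 3.14, 3.14, 3.14].

### API

Orientations are given as a unit quaternion [x, y, z, w].
In Python, from station import sensors, cams, order, manip gives the robot as it stands.
- The arm moves only by the tool move_arm, never from a script. Its argument "targets" is a list of rows, each an object of numbers: "dx", "dy", "dz": the shift along the world's x, y, z normalised to -1 to 1, where 1 is 25 mm; "rx", "ry", "rz": the turn, a rotation vector about the world's x, y, z normalised to -1 to 1, where 1 is 30 degrees. A call has exactly 10 rows; each row shifts and turns the commanded pose from where the row before left it; what a row does not reach is not made up. A row lasts 1/8 s, in which the tool goes at most 62.5 mm and 10.7 degrees, less where a joint would pass 70% of its speed; a pose out of reach is approached as far as the arm can. A call with a number of a shift or a turn outside -1 to 1 is refused whole. A call with a gripper value outside its range is refused whole. "claw" is the opening in per cent of the stroke, from 0 (shut) to 100 (fully open), set as the call begins (left out, the last holds). The fingers move at their own pace and stop on an object; "newtons" is the grip in N (left out, the last holds). Time passes only in rows, so rows that do not move let the fingers close, or fill a call up. It gives the time, the measured TCP pose, the force, the opening and the grip force at its end, in the units of the state.
- sensors.sense(): the state, without advancing time (a new reading comes with each control period).
- cams.snapshot(name): name is "scene" or "top"; returns the picture (400x640x3 uint8, red, green, blue); there is no depth.
- cams.camera_model(name): a dict with "fx", "fy", "cx", "cy" (pixels), "distortion" ([k1, k2, p1, p2, k3] as OpenCV has them; the pictures are not rectified), "extrinsics" (4x4, takes a point from world to camera coordinates). Camera axes: x right, y down, z forward; pixel columns grow to the right and rows downward; lengths in m; the calibration is good to about 2 mm. A picture is of the moment at which its call begins. camera_model takes no time and is no camera call.
- order.sign_off(): hands the job in; it is judged then, once.
The state is a dict: "t": time; "q": joint angles; "qd": joint speeds; "tau": joint torques, N m; "tcp_pos": TCP position; "tool_rot": TCP orientation; "force": force on the tool from outside, world axes, zero at the start; "ft_torque": the same for the moment, N m; "finger_gap": opening from 0.0 (shut) to 1.0 (fully open); "gripper_force": force on a finger pad.
Only numpy, scipy, OpenCV 4.12 (cv2) and the standard library are available. Lean on these libraries where they do the work, as an engineer would, in place of code of your own. Each camera call takes 0.05 s, during which the arm holds its last target. There are 200 camera calls.

## Working session

There is one attempt and no reset: what is moved stays moved. The work goes in short steps, Python scripts to look and compute and a tool call to move; the robot and the scene stay as the last step left them, time stands still between calls to the robot, and variables do not carry over. Pictures are saved under pics/ and viewed, at most 10 in all, crops included, and the job is handed in when it is done.

Besides the shell and the picture viewer there is one more tool, called after ">>>" in YAML: its name, and indented under it one key for each argument. move_arm: Moves the arm, as the interface text tells. Scaled input: -1 to 1 covers 25 mm each way for a shift and 30 degrees each way for a turn. Its arguments: {"type":"object","properties":{"targets":{"type":"array"},"claw":{"type":"number"},"newtons":{"type":"number"}},"required":["targets"]}

```bash
mkdir -p pics; ls
python3 - <<'E'
from station import sensors,cams,manip
import cv2,numpy as np
for n in("scene","top"):
    im=cams.snapshot(n); cv2.imwrite(f"pics/{n}0.png",im[:,:,::-1])
    m=cams.camera_model(n); print(n,{k:np.round(v,4).tolist() for k,v in m.items()})
print(sensors.sense()); print([a for a in dir(manip) if a[0]!='_'],manip.grasp_offset)
E
```

```text
pics
scene {'fx': 410.3398, 'fy': 410.3398, 'cx': 316.3591, 'cy': 204.1586, 'distortion': [0.0345, 0.0, 0.0, 0.0, 0.0], 'extrinsics': [[0.2326, 0.9726, -0.0046, -0.0776], [0.7888, -0.1914, -0.5841, -0.4353], [-0.569, 0.1322, -0.8117, 1.453], [0.0, 0.0, 0.0, 1.0]]}
top {'fx': 422.7336, 'fy': 422.7336, 'cx': 331.1248, 'cy': 201.9167, 'distortion': [-0.0532, 0.0, 0.0, 0.0, 0.0], 'extrinsics': [[0.002, -0.9998, 0.0192, -0.0819], [-0.9928, -0.0043, -0.1193, 0.586], [0.1194, -0.0188, -0.9927, 1.2349], [0.0, 0.0, 0.0, 1.0]]}
{'t': 0.1, 'q': array([ 9.68514423e-01,  5.28383167e-01,  1.43379087e+00, -3.44760253e-05,
        1.18138668e+00, -1.78535331e-01]), 'qd': array([ 1.09581264e-03, -3.01343428e-03, -3.37139070e-03,  8.63353150e-05,
        1.19426157e-03,  9.65675767e-04]), 'tau': array([-5.18874131e-04, -4.43305349e+01, -1.78587037e+01, -2.69235761e-04,
        3.88758257e-03,  4.11789813e-06]), 'tcp_pos': array([0.25661449, 0.56917666, 0.23042003]), 'tool_rot': array([ 2.10285150e-01,  9.77639600e-01, -9.16053638e-04, -3.59747867e-04]), 'force': array([ 0.69951737,  0.62861295, -0.21174569]), 'ft_torque': array([-0.01446447,  0.02465754,  0.01674201]), 'gripper_force': 0.0, 'finger_gap': 0.9960554869111465}
['PlanningError', 'grasp_offset'] 0.0187
```

View pics/scene0.png

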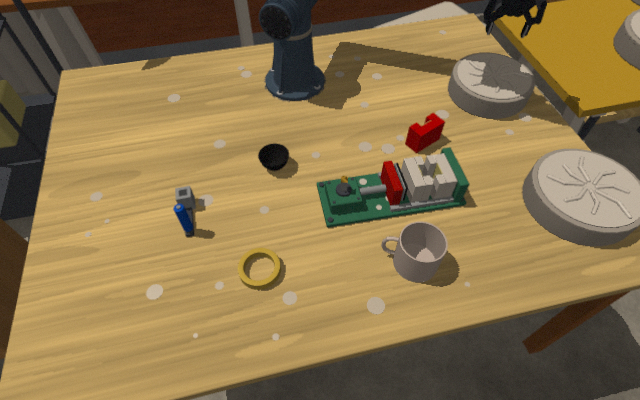

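View pics/top0.png

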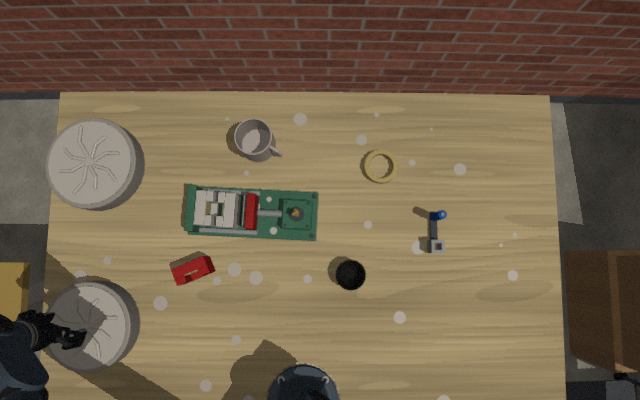

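The crank is at top (437,246) for the hub and (441,214) for the grip, and at scene (184,193)/(184,220). It is the only crank-like thing. The shaft is at top (295,213) and scene (345,185). Possible mix-ups: the red block at top (193,270) with the red jaw (252,210) or the moulds, and the jug handle. I'll check this in one close crop.

```bash
cat > h.py <<'E'
import cv2,numpy as np
from station import sensors,cams
from scipy.optimize import least_squares
M={n:cams.camera_model(n) for n in("scene","top")}
def K(m): return np.array([[m["fx"],0,m["cx"]],[0,m["fy"],m["cy"]],[0,0,1.]])
def proj(n,P):
    m=M[n];E=np.array(m["extrinsics"])
    return cv2.projectPoints(np.array(P,float).reshape(-1,3),cv2.Rodrigues(E[:3,:3])[0],E[:3,3],K(m),np.array(m["distortion"]))[0][:,0]
def ray(n,uv,z):
    m=M[n];E=np.array(m["extrinsics"])
    d=cv2.undistortPoints(np.array([[uv]],float),K(m),np.array(m["distortion"]))[0,0]
    R,t=E[:3,:3],E[:3,3]; o=-R.T@t; v=R.T@np.r_[d,1]; return o+v*(z-o[2])/v[2]
def tile(im,c,w,h,s):
    x,y=int(c[0]-w/2),int(c[1]-h/2); return cv2.resize(im[y:y+h,x:x+w,::-1],None,fx=s,fy=s,interpolation=cv2.INTER_CUBIC),(x,y)
E
python3 - <<'E'
from h import *
S=cv2.imread("pics/scene0.png")[:,:,::-1];T=cv2.imread("pics/top0.png")[:,:,::-1]
a=[tile(S,(186,210),80,60,5),tile(T,(438,230),80,60,5),tile(S,(347,192),80,60,5),tile(T,(292,214),80,60,5)]
print([x[1] for x in a])
cv2.imwrite("pics/crop0.png",np.vstack([np.hstack([a[0][0],a[1][0]]),np.hstack([a[2][0],a[3][0]])]))
for n,u in(("top",(437,246)),("top",(441,214)),("top",(295,213))): print(ray(n,u,.06))
E
```

```text
[(146, 180), (398, 200), (307, 162), (252, 184)]
[ 0.45430965 -0.39091098  0.06      ]
[ 0.54873188 -0.40539561  0.06      ]
[0.55017391 0.02644224 0.06      ]
```

View pics/crop0.png

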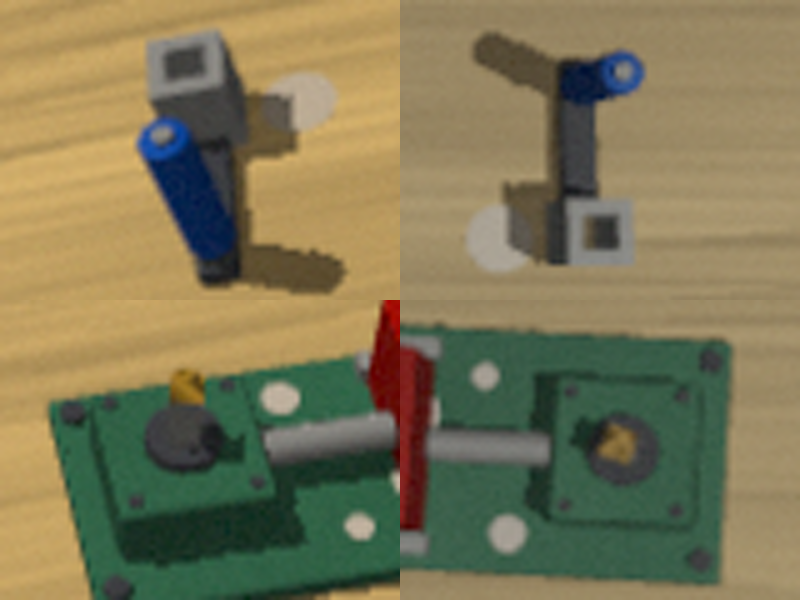

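The crop confirms the crank: steel hub with a square hole, dark arm, upright blue grip. The hub top is at top ≈(437.6,246) and scene ≈(182.2,192). The brass shaft tip is at scene ≈(344,178) and top ≈(295,212). Next I fit the poses from both views.

```bash
cat >> h.py <<'E'
def px(o,l,s=5): return [o[0]+(l[0]+.5)/s-.5,o[1]+(l[1]+.5)/s-.5]
def pose(p,L):
    c,s=np.cos(p[2]),np.sin(p[2]); L=np.array(L,float).reshape(-1,3)
    return np.c_[p[0]+c*L[:,0]-s*L[:,1],p[1]+s*L[:,0]+c*L[:,1],L[:,2]]
def fit(obs,p0):
    f=lambda p:np.concatenate([(proj(n,pose(p,l))[0]-uv) for n,uv,l in obs])
    r=least_squares(f,p0,loss="soft_l1"); return r.x,np.round(f(r.x).reshape(-1,2),1)
E
python3 - <<'E'
from h import *
S,T=(146,180),(398,200); h=.0195
obs=[("scene",px(S,(183,63)),(0,0,.055)),("scene",px(S,(162,137)),(.09,0,.11)),
("top",px(T,(200,232)),(0,0,.055)),("top",px(T,(222,72)),(.09,0,.11)),
("top",px(T,(166,200)),(h,h,.055)),("top",px(T,(233,198)),(h,-h,.055)),("top",px(T,(235,263)),(-h,-h,.055)),("top",px(T,(168,266)),(-h,h,.055)),
("scene",px(S,(149,42)),(-h,-h,.055)),("scene",px(S,(215,33)),(-h,h,.055)),("scene",px(S,(228,76)),(h,h,.055)),("scene",px(S,(158,94)),(h,-h,.055))]
c,r=fit(obs,[.45,-.39,0]);print("crank",c,np.degrees(c[2]),r.tolist())
S,T=(307,162),(252,184);g=.043
obs=[("top",px(T,(332,40)),(.075,-.06,.015)),("top",px(T,(322,283)),(-.075,-.06,.015)),
("top",px(T,(158,76)),(g,g,.055)),("top",px(T,(300,82)),(g,-g,.055)),("top",px(T,(292,226)),(-g,-g,.055)),("top",px(T,(152,218)),(-g,g,.055)),
("scene",px(S,(50,104)),(-.075,-.06,.015)),("scene",px(S,(120,218)),(g,-g,.055)),("scene",px(S,(275,190)),(g,g,.055)),("scene",px(S,(92,122)),(-g,-g,.055)),
("top",px(T,(222,148)),(0,0,.063)),("scene",px(S,(182,137)),(0,0,.063))]
f,r=fit(obs,[.55,.03,0]);print("fix",f,np.degrees(f[2]),r.tolist())
np.save("poses.npy",[c,f])
# shaft overlay for angles
out=[]
for a in(0,22.5,45,67.5):
  row=[]
  for n in("scene","top"):
    im=cv2.imread(f"pics/{n}0.png")
    p=proj(n,pose(f,[0,0,.1]))[0]; s=10;o=(int(p[0])-10,int(p[1])-7)
    t=cv2.resize(im[o[1]:o[1]+15,o[0]:o[0]+20],None,fx=s,fy=s,interpolation=cv2.INTER_NEAREST)
    for w,z in((.009,.1),(.004,.112),(.009,.063)):
      if a>0 or 1:
        q=[f[0],f[1],np.radians(a)]
        P=proj(n,pose(q,[(w,w,z),(w,-w,z),(-w,-w,z),(-w,w,z)]))
        if row is not None: cv2.polylines(t,[np.int32((P-o+.5)*s)],True,(255,255,0) if z<.07 else (0,0,255),1)
    row.append(t)
  out.append(np.hstack(row))
cv2.imwrite("pics/shaft.png",cv2.resize(np.vstack([np.hstack(out[:2]),np.hstack(out[2:])]),None,fx=1,fy=1))
E
```

```text
crank [ 0.45487853 -0.39457524  0.00330649] 0.18944773165332665 [[0.6, -0.5], [0.6, -0.5], [0.2, -0.2], [0.0, -0.3], [0.3, -0.4], [-0.1, -0.0], [-0.1, 0.2], [0.2, -0.3], [-0.4, -0.5], [1.2, -1.4], [-0.5, 1.2], [-1.6, 0.4]]
fix [ 0.5495936   0.02213149 -0.04232677] -2.425145049449959 [[0.3, -0.5], [-0.1, -0.0], [-0.4, -0.6], [0.3, -0.4], [0.4, -0.2], [-0.8, 0.1], [-0.8, -1.1], [0.1, 0.1], [1.1, 0.5], [-0.9, -5.9], [0.4, -0.1], [0.2, -0.9]]
```

View pics/shaft.png

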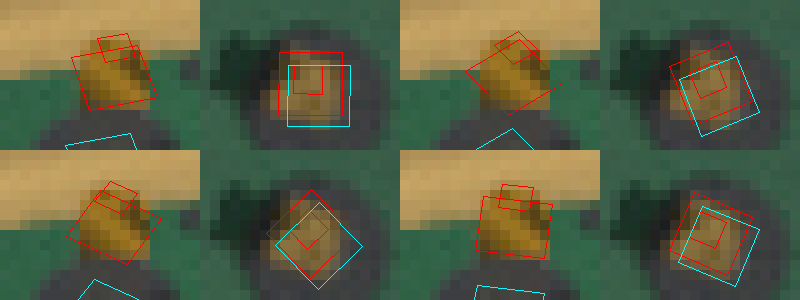

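```bash
cat > ang.py <<'E'
from h import *
c,f=np.load("poses.npy");s=8
def cov(n,q,o,W,H,d):
    def m(poly,hull=False):
        a=np.zeros((H*s,W*s),np.uint8);p=(proj(n,pose(q,poly))-o+.5+d)*s
        p=np.float32(p); p=cv2.convexHull(p)[:,0] if hull else p
        cv2.fillPoly(a,[np.int32(np.round(p))],1);return a.astype(bool)
    sq=lambda w,z:[(w,w,z),(w,-w,z),(-w,-w,z),(-w,w,z)]
    A,B,C=sq(.004,.112),sq(.009,.1),sq(.009,.063)
    cam=-np.array(M[n]["extrinsics"])[:3,:3].T@np.array(M[n]["extrinsics"])[:3,3]
    lab=np.zeros((H*s,W*s),int)
    k=1
    order=sorted(range(4),key=lambda i:-np.linalg.norm(pose(q,(np.array(B[i])+B[(i+1)%4])/2)[0]-cam))
    for i in order: lab[m([B[i],B[(i+1)%4],C[(i+1)%4],C[i]])]=i+1
    for i in order: lab[m([A[i],A[(i+1)%4],B[(i+1)%4],B[i]])]=i+5
    lab[m(A)]=9
    X=np.stack([(lab==k).reshape(H,s,W,s).mean((1,3)) for k in range(10)],-1)
    return X
def res(n,im,a,d,o,W,H):
    X=cov(n,[f[0],f[1],a],o,W,H,d);Y=im[o[1]:o[1]+H,o[0]:o[0]+W].astype(float)
    X=X.reshape(-1,10);Y=Y.reshape(-1,3)
    u=X[:,5:].sum(1); 
    # weight: window inside
    XtX=X.T@X+1e-2*np.eye(10);b=np.linalg.solve(XtX,X.T@Y);return ((Y-X@b)**2).sum()
for n,W,H,dv in(("top",12,12,0),("scene",11,11,0)):
    im=cv2.imread(f"pics/{n}0.png"); p=proj(n,pose(f,[0,0,.095]))[0];o=np.array([int(p[0])-W//2,int(p[1])-H//2])
    R=[]
    for a in range(0,90,6):
        R.append(min((res(n,im,np.radians(a),np.array([x,y]),o,W,H),x,y) for x in np.arange(-1.5,1.6,.5) for y in np.arange(-1,2.1,.5)))
    print(n,[(a,int(r[0]),r[1],r[2]) for a,r in zip(range(0,90,6),R)])
E
python3 ang.py
```

```text
top [(0, 69951, np.float64(-1.5), np.float64(-0.5)), (6, 74062, np.float64(-1.5), np.float64(-1.0)), (12, 82814, np.float64(-1.5), np.float64(-1.0)), (18, 87002, np.float64(-1.0), np.float64(1.0)), (24, 87575, np.float64(-0.5), np.float64(1.0)), (30, 85900, np.float64(-0.5), np.float64(1.0)), (36, 84105, np.float64(-0.5), np.float64(1.0)), (42, 78401, np.float64(-0.5), np.float64(0.5)), (48, 71128, np.float64(-0.5), np.float64(0.5)), (54, 67519, np.float64(-0.5), np.float64(0.5)), (60, 62163, np.float64(-0.5), np.float64(0.5)), (66, 58516, np.float64(-0.5), np.float64(0.0)), (72, 59766, np.float64(-1.0), np.float64(0.0)), (78, 61029, np.float64(-1.0), np.float64(-0.5)), (84, 65713, np.float64(-1.5), np.float64(-0.5))]
scene [(0, 227326, np.float64(0.0), np.float64(0.5)), (6, 221306, np.float64(0.0), np.float64(0.5)), (12, 210872, np.float64(0.0), np.float64(0.0)), (18, 200894, np.float64(-0.5), np.float64(-0.5)), (24, 185696, np.float64(-0.5), np.float64(-0.5)), (30, 180582, np.float64(-0.5), np.float64(-1.0)), (36, 192853, np.float64(-0.5), np.float64(-0.5)), (42, 200329, np.float64(0.0), np.float64(-0.5)), (48, 212143, np.float64(0.0), np.float64(-0.5)), (54, 228157, np.float64(0.0), np.float64(0.0)), (60, 238567, np.float64(0.5), np.float64(-0.5)), (66, 244767, np.float64(-1.5), np.float64(-1.0)), (72, 253043, np.float64(-1.5), np.float64(-1.0)), (78, 230594, np.float64(-1.5), np.float64(-1.0)), (84, 234824, np.float64(-1.5), np.float64(-1.0))]
```

Run:
```python
from h import *
c,f=np.load("poses.npy");o=[]
for n in("scene","top"):
    im=np.mean([cams.snapshot(n) for _ in range(4)],0).astype(np.uint8)
    p=proj(n,pose(f,[0,0,.095]))[0]; x,y=int(p[0])-8,int(p[1])-8
    t=im[y:y+20,x:x+16,::-1].astype(float); t=np.clip(t*1.4,0,255).astype(np.uint8)
    o.append(cv2.resize(t,None,fx=24,fy=24,interpolation=cv2.INTER_LANCZOS4)); print(x,y)
cv2.imwrite("pics/shaft2.png",np.hstack(o))
```

```text
335 172
287 204
```

View pics/shaft2.png

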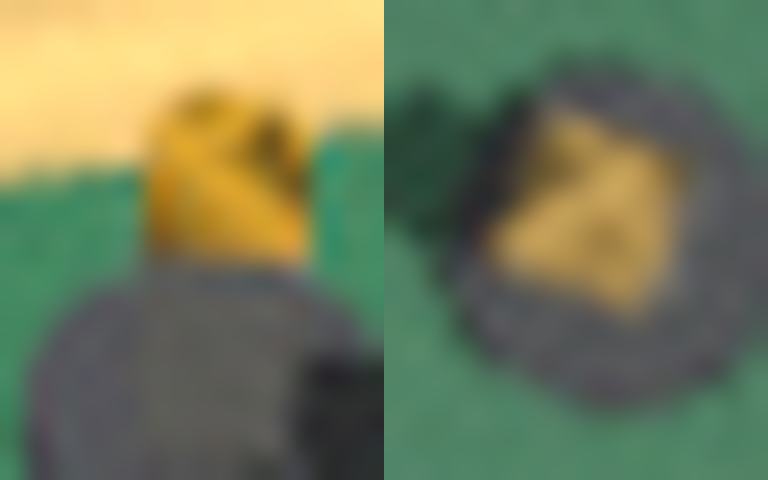

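The brass taper shows corners at about (545,105), (685,165), (640,310) and (495,235) in the right tile. That puts the square at about -22° (mod 90) in the world.

Run:
```python
from h import *
c,f=np.load("poses.npy")
P=[(287+(u-384+.5)/24-.5,204+(v+.5)/24-.5) for u,v in((545,105),(685,165),(640,310),(495,235))]
W=np.array([ray("top",p,.1) for p in P]);print(W.round(4).tolist(),W.mean(0))
e=np.roll(W,-1,0)-W;print(np.degrees(np.arctan2(e[:,1],e[:,0]))%90,np.linalg.norm(e,axis=1))
for a in(-15,-20,-25):
  q=[f[0],f[1],np.radians(a)];w=.009
  P=proj("scene",pose(q,[(w,w,.1),(w,-w,.1),(-w,-w,.1),(-w,w,.1)]));print(a,((P-[335,172]+.5)*24).round().tolist())
```

```text
[[0.561, 0.029, 0.1], [0.5539, 0.0123, 0.1], [0.5367, 0.0175, 0.1], [0.5455, 0.0347, 0.1]] [0.54927124 0.02336597 0.1       ]
[66.98471326 73.43424102 62.87792504 69.73665461] [0.01810342 0.0179995  0.01938204 0.01651658]
-15 [[310.0, 253.0], [142.0, 250.0], [141.0, 120.0], [308.0, 123.0]]
-20 [[303.0, 258.0], [135.0, 243.0], [149.0, 115.0], [315.0, 129.0]]
-25 [[295.0, 263.0], [129.0, 237.0], [157.0, 110.0], [321.0, 135.0]]
```

>>> move_arm:
  targets:
    - {"dx": 0.6,"dy": -1,"rz": 0.27}
    - {"dx": 0.6,"dy": -1,"rz": 0.27}
    - {"dx": 0.6,"dy": -1,"rz": 0.27}
    - {"dx": 0.6,"dy": -1}
    - {"dx": 0.6,"dy": -1}
    - {"dx": 0.6,"dy": -1}
    - {"dx": 0.6,"dy": -1}
    - {"dx": 0.6,"dy": -1}
    - {"dx": 0.6,"dy": -1}
    - {"dx": 0.6,"dy": -1}

```text
schema error: expected keys dx, dy, dz, rx, ry, rz
```

>>> move_arm:
  targets:
    - {"dx": 0.7,"dy": -1,"dz": 0,"rx": 0,"ry": 0,"rz": 0.08}
    - {"dx": 0.7,"dy": -1,"dz": 0,"rx": 0,"ry": 0,"rz": 0.08}
    - {"dx": 0.7,"dy": -1,"dz": 0,"rx": 0,"ry": 0,"rz": 0.08}
    - {"dx": 0.7,"dy": -1,"dz": 0,"rx": 0,"ry": 0,"rz": 0.08}
    - {"dx": 0.7,"dy": -1,"dz": 0,"rx": 0,"ry": 0,"rz": 0.08}
    - {"dx": 0.7,"dy": -1,"dz": 0,"rx": 0,"ry": 0,"rz": 0.08}
    - {"dx": 0.7,"dy": -1,"dz": 0,"rx": 0,"ry": 0,"rz": 0.08}
    - {"dx": 0.7,"dy": -1,"dz": 0,"rx": 0,"ry": 0,"rz": 0.08}
    - {"dx": 0.7,"dy": -1,"dz": 0,"rx": 0,"ry": 0,"rz": 0.08}
    - {"dx": 0.7,"dy": -1,"dz": 0,"rx": 0,"ry": 0,"rz": 0.1}
  claw: 100
  newtons: 60

```text
t: 1.75
tcp_pos: [0.4326, 0.3189, 0.2315]
tool_rot: [-0.004, 1.0, 0.0, 0.0]
force: [0.7, -0.4, 0.1]
finger_gap: 1.003
gripper_force: 0.0
```

>>> move_arm:
  targets:
    - {"dx": 0.1,"dy": -1,"dz": 0,"rx": 0,"ry": 0,"rz": 0}
    - {"dx": 0.1,"dy": -1,"dz": 0,"rx": 0,"ry": 0,"rz": 0}
    - {"dx": 0.1,"dy": -1,"dz": 0,"rx": 0,"ry": 0,"rz": 0}
    - {"dx": 0.1,"dy": -1,"dz": 0,"rx": 0,"ry": 0,"rz": 0}
    - {"dx": 0.1,"dy": -1,"dz": 0,"rx": 0,"ry": 0,"rz": 0}
    - {"dx": 0.1,"dy": -1,"dz": 0,"rx": 0,"ry": 0,"rz": 0}
    - {"dx": 0.1,"dy": -1,"dz": 0,"rx": 0,"ry": 0,"rz": 0}
    - {"dx": 0.1,"dy": -1,"dz": 0,"rx": 0,"ry": 0,"rz": 0}
    - {"dx": 0.1,"dy": -1,"dz": 0,"rx": 0,"ry": 0,"rz": 0}
    - {"dx": 0.1,"dy": -1,"dz": 0,"rx": 0,"ry": 0,"rz": 0}

```text
t: 3.0
tcp_pos: [0.4572, 0.0689, 0.2316]
tool_rot: [-0.003, 1.0, -0.0, 0.0]
force: [0.2, -0.1, -0.2]
finger_gap: 1.002
gripper_force: 0.0
```

>>> move_arm:
  targets:
    - {"dx": 0,"dy": -1,"dz": 0,"rx": 0,"ry": 0,"rz": 0}
    - {"dx": 0,"dy": -1,"dz": 0,"rx": 0,"ry": 0,"rz": 0}
    - {"dx": 0,"dy": -1,"dz": 0,"rx": 0,"ry": 0,"rz": 0}
    - {"dx": 0,"dy": -1,"dz": 0,"rx": 0,"ry": 0,"rz": 0}
    - {"dx": 0,"dy": -1,"dz": 0,"rx": 0,"ry": 0,"rz": 0}
    - {"dx": 0,"dy": -1,"dz": 0,"rx": 0,"ry": 0,"rz": 0}
    - {"dx": 0,"dy": -1,"dz": 0,"rx": 0,"ry": 0,"rz": 0}
    - {"dx": 0,"dy": -1,"dz": 0,"rx": 0,"ry": 0,"rz": 0}
    - {"dx": 0,"dy": -1,"dz": 0,"rx": 0,"ry": 0,"rz": 0}
    - {"dx": 0,"dy": -1,"dz": 0,"rx": 0,"ry": 0,"rz": 0}

```text
t: 4.25
tcp_pos: [0.457, -0.1812, 0.2315]
tool_rot: [-0.003, 1.0, -0.0, 0.0]
force: [0.6, -0.6, 0.6]
finger_gap: 1.003
gripper_force: 0.0
```

>>> move_arm:
  targets:
    - {"dx": 0,"dy": -1,"dz": 0,"rx": 0,"ry": 0,"rz": 0}
    - {"dx": 0,"dy": -1,"dz": 0,"rx": 0,"ry": 0,"rz": 0}
    - {"dx": 0,"dy": -1,"dz": 0,"rx": 0,"ry": 0,"rz": 0}
    - {"dx": 0,"dy": -1,"dz": 0,"rx": 0,"ry": 0,"rz": 0}
    - {"dx": 0,"dy": -1,"dz": 0,"rx": 0,"ry": 0,"rz": 0}
    - {"dx": 0,"dy": -1,"dz": 0,"rx": 0,"ry": 0,"rz": 0}
    - {"dx": 0,"dy": -1,"dz": 0,"rx": 0,"ry": 0,"rz": 0}
    - {"dx": 0,"dy": -1,"dz": 0,"rx": 0,"ry": 0,"rz": 0}
    - {"dx": 0,"dy": -0.5,"dz": 0,"rx": 0,"ry": 0,"rz": 0}
    - {"dx": 0,"dy": 0,"dz": 0,"rx": 0,"ry": 0,"rz": 0}

```text
t: 5.5
tcp_pos: [0.4568, -0.3936, 0.231]
tool_rot: [-0.002, 1.0, 0.0, -0.0]
force: [-0.8, 0.6, -0.5]
finger_gap: 0.997
gripper_force: 0.0
```

>>> move_arm:
  targets:
    - {"dx": -0.08,"dy": 0,"dz": -1,"rx": 0,"ry": 0,"rz": 0}
    - {"dx": 0,"dy": 0,"dz": -1,"rx": 0,"ry": 0,"rz": 0}
    - {"dx": 0,"dy": 0,"dz": -1,"rx": 0,"ry": 0,"rz": 0}
    - {"dx": 0,"dy": 0,"dz": -1,"rx": 0,"ry": 0,"rz": 0}
    - {"dx": 0,"dy": 0,"dz": -1,"rx": 0,"ry": 0,"rz": 0}
    - {"dx": 0,"dy": 0,"dz": -1,"rx": 0,"ry": 0,"rz": 0}
    - {"dx": 0,"dy": 0,"dz": -1,"rx": 0,"ry": 0,"rz": 0}
    - {"dx": 0,"dy": 0,"dz": -1,"rx": 0,"ry": 0,"rz": 0}
    - {"dx": 0,"dy": 0,"dz": -0.56,"rx": 0,"ry": 0,"rz": 0}
    - {"dx": 0,"dy": 0,"dz": 0,"rx": 0,"ry": 0,"rz": 0}

```text
t: 6.75
tcp_pos: [0.4547, -0.3917, 0.0166]
tool_rot: [-0.003, 1.0, 0.001, -0.001]
force: [1.3, 1.0, 0.8]
finger_gap: 1.006
gripper_force: 0.0
```

>>> move_arm:
  targets:
    - {"dx": 0,"dy": 0,"dz": 0,"rx": 0,"ry": 0,"rz": 0}
    - {"dx": 0,"dy": 0,"dz": 0,"rx": 0,"ry": 0,"rz": 0}
    - {"dx": 0,"dy": 0,"dz": 0,"rx": 0,"ry": 0,"rz": 0}
    - {"dx": 0,"dy": 0,"dz": 0,"rx": 0,"ry": 0,"rz": 0}
    - {"dx": 0,"dy": 0,"dz": 0,"rx": 0,"ry": 0,"rz": 0}
    - {"dx": 0,"dy": 0,"dz": 0,"rx": 0,"ry": 0,"rz": 0}
    - {"dx": 0,"dy": 0,"dz": 0,"rx": 0,"ry": 0,"rz": 0}
    - {"dx": 0,"dy": 0,"dz": 0,"rx": 0,"ry": 0,"rz": 0}
    - {"dx": 0,"dy": 0,"dz": 0,"rx": 0,"ry": 0,"rz": 0}
    - {"dx": 0,"dy": 0,"dz": 0,"rx": 0,"ry": 0,"rz": 0}
  claw: 0
  newtons: 80

```text
t: 8.0
tcp_pos: [0.4557, -0.394, 0.0187]
tool_rot: [-0.003, 1.0, -0.001, 0.001]
force: [-0.9, -1.0, 5.8]
finger_gap: 0.446
gripper_force: 80.9
```

Run:
```python
from h import *
s=sensors.sense();print(s["tcp_pos"],s["tool_rot"],s["q"].round(2),s["finger_gap"])
o=[]
for n,c in(("scene",(186,205)),("top",(438,230))):
    im=cams.snapshot(n);o.append(tile(im,c,100,75,4)[0])
cv2.imwrite("pics/grasp.png",np.hstack(o))
```

```text
[ 0.45572395 -0.39403973  0.01868636] [-2.67971452e-03  9.99995058e-01 -1.31862479e-03  9.81518327e-04] [-0.9   0.8   1.63 -0.    0.71 -2.47] 0.44570680719252126
```

View pics/grasp.png

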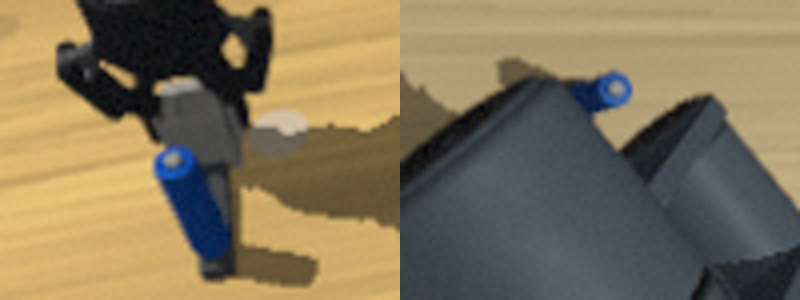

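>>> move_arm:
  targets:
    - {"dx": 0,"dy": 0,"dz": 0.5,"rx": 0,"ry": 0,"rz": 0}
    - {"dx": 0,"dy": 0,"dz": 1,"rx": 0,"ry": 0,"rz": 0}
    - {"dx": 0,"dy": 0,"dz": 1,"rx": 0,"ry": 0,"rz": 0}
    - {"dx": 0,"dy": 0,"dz": 1,"rx": 0,"ry": 0,"rz": 0}
    - {"dx": 0,"dy": 0,"dz": 1,"rx": 0,"ry": 0,"rz": 0}
    - {"dx": 0,"dy": 0.3,"dz": 1,"rx": 0,"ry": 0,"rz": 0}
    - {"dx": 0.2,"dy": 0.6,"dz": 0.5,"rx": 0,"ry": 0,"rz": 0}
    - {"dx": 0.2,"dy": 0.8,"dz": 0,"rx": 0,"ry": 0,"rz": 0}
    - {"dx": 0.3,"dy": 1,"dz": 0,"rx": 0,"ry": 0,"rz": 0}
    - {"dx": 0.3,"dy": 1,"dz": 0,"rx": 0,"ry": 0,"rz": 0}

```text
t: 9.35
tcp_pos: [0.4794, -0.2973, 0.1659]
tool_rot: [-0.003, 1.0, 0.001, -0.001]
force: [0.6, -0.5, -3.6]
finger_gap: 0.447
gripper_force: 80.3
```

>>> move_arm:
  targets:
    - {"dx": 0.3,"dy": 1,"dz": 0,"rx": 0,"ry": 0,"rz": -0.06}
    - {"dx": 0.3,"dy": 1,"dz": 0,"rx": 0,"ry": 0,"rz": -0.06}
    - {"dx": 0.3,"dy": 1,"dz": 0,"rx": 0,"ry": 0,"rz": -0.06}
    - {"dx": 0.3,"dy": 1,"dz": 0,"rx": 0,"ry": 0,"rz": -0.06}
    - {"dx": 0.3,"dy": 1,"dz": 0,"rx": 0,"ry": 0,"rz": -0.08}
    - {"dx": 0.3,"dy": 1,"dz": 0,"rx": 0,"ry": 0,"rz": -0.08}
    - {"dx": 0.3,"dy": 1,"dz": 0,"rx": 0,"ry": 0,"rz": -0.08}
    - {"dx": 0.3,"dy": 1,"dz": 0,"rx": 0,"ry": 0,"rz": -0.08}
    - {"dx": 0.2,"dy": 1,"dz": 0,"rx": 0,"ry": 0,"rz": -0.08}
    - {"dx": 0.18,"dy": 1,"dz": 0,"rx": 0,"ry": 0,"rz": 0}

```text
t: 10.6
tcp_pos: [0.5479, -0.0476, 0.1658]
tool_rot: [0.164, 0.987, 0.0, -0.002]
force: [-1.0, -0.3, -2.8]
finger_gap: 0.453
gripper_force: 80.1
```

>>> move_arm:
  targets:
    - {"dx": 0,"dy": 1,"dz": 0,"rx": 0,"ry": 0,"rz": 0}
    - {"dx": 0,"dy": 1,"dz": 0,"rx": 0,"ry": 0,"rz": 0}
    - {"dx": 0,"dy": 0.7,"dz": 0,"rx": 0,"ry": 0,"rz": 0}
    - {"dx": 0,"dy": 0.27,"dz": 0,"rx": 0,"ry": 0,"rz": 0}
    - {"dx": 0,"dy": 0,"dz": 0,"rx": 0,"ry": 0,"rz": 0}
    - {"dx": 0,"dy": 0,"dz": 0,"rx": 0,"ry": 0,"rz": 0}
    - {"dx": 0,"dy": 0,"dz": 0,"rx": 0,"ry": 0,"rz": 0}
    - {"dx": 0,"dy": 0,"dz": 0,"rx": 0,"ry": 0,"rz": 0}
    - {"dx": 0,"dy": 0,"dz": 0,"rx": 0,"ry": 0,"rz": 0}
    - {"dx": 0,"dy": 0,"dz": 0,"rx": 0,"ry": 0,"rz": 0}

```text
t: 11.85
tcp_pos: [0.5495, 0.0238, 0.1673]
tool_rot: [0.164, 0.986, -0.0, -0.0]
force: [1.3, -0.2, -3.0]
finger_gap: 0.448
gripper_force: 80.3
```

Run:
```python
from h import *
s=sensors.sense();print(s["tcp_pos"],s["tool_rot"],s["q"].round(2),s["finger_gap"],s["force"])
o=[]
for n,c in(("scene",(345,170)),("top",(295,205))):
    im=cams.snapshot(n);cv2.imwrite(f"pics/{n}1.png",im[:,:,::-1]);t,p=tile(im,c,100,100,4);o.append(t);print(p)
cv2.imwrite("pics/above.png",np.hstack(o))
```

```text
[0.54945812 0.02383587 0.16730871] [ 1.64124767e-01  9.86439588e-01 -1.87199913e-06 -9.33865616e-06] [-0.16  0.51  1.69 -0.    0.94 -1.4 ] 0.44766701988987034 [ 1.28768205 -0.15497049 -2.95445221]
(295, 120)
(245, 155)
```

View pics/above.png

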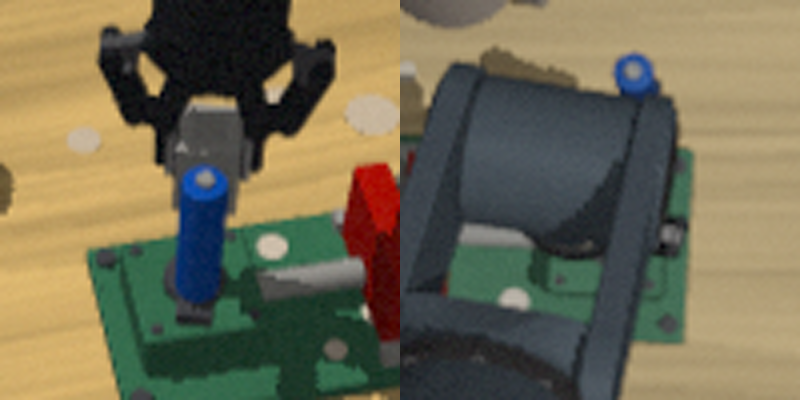

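Run:
```python
from h import *
a=np.radians(-18.9+.0); 
for n,p in(("scene",px((295,120),(205,180),4)),("top",px((245,155),(233,72),4))):
    w=ray(n,p,.2586); h=w[:2]-.09*np.array([np.cos(a),np.sin(a)]); print(n,w,h)
```

```text
scene [ 0.63445721 -0.00550461  0.2586    ] [0.54930953 0.02364796]
top [ 0.63280228 -0.00517598  0.2586    ] [0.5476546  0.02397659]
```

>>> move_arm:
  targets:
    - {"dx": 0.02,"dy": -0.03,"dz": -0.3,"rx": 0,"ry": 0,"rz": 0}
    - {"dx": 0,"dy": 0,"dz": -0.3,"rx": 0,"ry": 0,"rz": 0}
    - {"dx": 0,"dy": 0,"dz": -0.3,"rx": 0,"ry": 0,"rz": 0}
    - {"dx": 0,"dy": 0,"dz": -0.3,"rx": 0,"ry": 0,"rz": 0}
    - {"dx": 0,"dy": 0,"dz": -0.2,"rx": 0,"ry": 0,"rz": 0}
    - {"dx": 0,"dy": 0,"dz": -0.2,"rx": 0,"ry": 0,"rz": 0}
    - {"dx": 0,"dy": 0,"dz": -0.2,"rx": 0,"ry": 0,"rz": 0}
    - {"dx": 0,"dy": 0,"dz": -0.2,"rx": 0,"ry": 0,"rz": 0}
    - {"dx": 0,"dy": 0,"dz": -0.1,"rx": 0,"ry": 0,"rz": 0}
    - {"dx": 0,"dy": 0,"dz": 0,"rx": 0,"ry": 0,"rz": 0}

```text
t: 13.2
tcp_pos: [0.5498, 0.0226, 0.1145]
tool_rot: [0.164, 0.986, -0.001, -0.0]
force: [-1.9, -4.3, -4.3]
finger_gap: 0.445
gripper_force: 80.6
```

>>> move_arm:
  targets:
    - {"dx": 0,"dy": 0,"dz": -0.2,"rx": 0,"ry": 0,"rz": 0}
    - {"dx": 0,"dy": 0,"dz": -0.2,"rx": 0,"ry": 0,"rz": 0}
    - {"dx": 0,"dy": 0,"dz": -0.2,"rx": 0,"ry": 0,"rz": 0}
    - {"dx": 0,"dy": 0,"dz": -0.2,"rx": 0,"ry": 0,"rz": 0}
    - {"dx": 0,"dy": 0,"dz": -0.2,"rx": 0,"ry": 0,"rz": 0}
    - {"dx": 0,"dy": 0,"dz": -0.1,"rx": 0,"ry": 0,"rz": 0}
    - {"dx": 0,"dy": 0,"dz": -0.1,"rx": 0,"ry": 0,"rz": 0}
    - {"dx": 0,"dy": 0,"dz": -0.05,"rx": 0,"ry": 0,"rz": 0}
    - {"dx": 0,"dy": 0,"dz": 0,"rx": 0,"ry": 0,"rz": 0}
    - {"dx": 0,"dy": 0,"dz": 0,"rx": 0,"ry": 0,"rz": 0}

```text
t: 14.45
tcp_pos: [0.5498, 0.0224, 0.0836]
tool_rot: [0.164, 0.987, -0.001, -0.0]
force: [-2.5, -6.8, -1.7]
finger_gap: 0.448
gripper_force: 80.8
```

>>> move_arm:
  targets:
    - {"dx": -0.02,"dy": -0.05,"dz": -0.05,"rx": 0,"ry": 0,"rz": 0}
    - {"dx": 0,"dy": 0,"dz": -0.05,"rx": 0,"ry": 0,"rz": 0}
    - {"dx": 0,"dy": 0,"dz": 0,"rx": 0,"ry": 0,"rz": 0}
    - {"dx": 0,"dy": 0,"dz": 0,"rx": 0,"ry": 0,"rz": 0}
    - {"dx": 0,"dy": 0,"dz": 0,"rx": 0,"ry": 0,"rz": 0}
    - {"dx": 0,"dy": 0,"dz": 0,"rx": 0,"ry": 0,"rz": 0}
    - {"dx": 0,"dy": 0,"dz": 0,"rx": 0,"ry": 0,"rz": 0}
    - {"dx": 0,"dy": 0,"dz": 0,"rx": 0,"ry": 0,"rz": 0}
    - {"dx": 0,"dy": 0,"dz": 0,"rx": 0,"ry": 0,"rz": 0}
    - {"dx": 0,"dy": 0,"dz": 0,"rx": 0,"ry": 0,"rz": 0}

```text
t: 15.7
tcp_pos: [0.5497, 0.0223, 0.0817]
tool_rot: [0.164, 0.986, 0.0, 0.0]
force: [-2.5, 0.1, 6.3]
finger_gap: 0.443
gripper_force: 81.4
```

>>> move_arm:
  targets:
    - {"dx": 0,"dy": 0,"dz": 0,"rx": 0,"ry": 0,"rz": 0}
    - {"dx": 0,"dy": 0,"dz": 0,"rx": 0,"ry": 0,"rz": 0}
    - {"dx": 0,"dy": 0,"dz": 0,"rx": 0,"ry": 0,"rz": 0}
    - {"dx": 0,"dy": 0,"dz": 0,"rx": 0,"ry": 0,"rz": 0}
    - {"dx": 0,"dy": 0,"dz": 0,"rx": 0,"ry": 0,"rz": 0}
    - {"dx": 0,"dy": 0,"dz": 0,"rx": 0,"ry": 0,"rz": 0}
    - {"dx": 0,"dy": 0,"dz": 0,"rx": 0,"ry": 0,"rz": 0}
    - {"dx": 0,"dy": 0,"dz": 0,"rx": 0,"ry": 0,"rz": 0}
    - {"dx": 0,"dy": 0,"dz": 0,"rx": 0,"ry": 0,"rz": 0}
    - {"dx": 0,"dy": 0,"dz": 0,"rx": 0,"ry": 0,"rz": 0}
  claw: 75

```text
t: 16.95
tcp_pos: [0.5495, 0.022, 0.0811]
tool_rot: [0.164, 0.986, -0.0, 0.0]
force: [-0.0, 0.7, 0.1]
finger_gap: 0.75
gripper_force: 0.0
```

>>> move_arm:
  targets:
    - {"dx": 0,"dy": 0,"dz": 0.8,"rx": 0,"ry": 0,"rz": 0}
    - {"dx": 0,"dy": 0,"dz": 1,"rx": 0,"ry": 0,"rz": 0}
    - {"dx": 0,"dy": 0,"dz": 1,"rx": 0,"ry": 0,"rz": 0}
    - {"dx": 0,"dy": 0,"dz": 1,"rx": 0,"ry": 0,"rz": 0}
    - {"dx": 0,"dy": 0,"dz": 1,"rx": 0,"ry": 0,"rz": 0}
    - {"dx": 0,"dy": 0,"dz": 0.3,"rx": 0,"ry": 0,"rz": 0}
    - {"dx": 0,"dy": 0,"dz": 0,"rx": 0,"ry": 0,"rz": 0}
    - {"dx": 0,"dy": 0,"dz": 0,"rx": 0,"ry": 0,"rz": 0}
    - {"dx": 0,"dy": 0,"dz": 0,"rx": 0,"ry": 0,"rz": 0}
    - {"dx": 0,"dy": 0,"dz": 0,"rx": 0,"ry": 0,"rz": 0}
  claw: 100

```text
t: 18.2
tcp_pos: [0.5492, 0.022, 0.2079]
tool_rot: [0.164, 0.986, -0.0, -0.001]
force: [0.0, 0.1, 0.4]
finger_gap: 0.998
gripper_force: 0.0
```

Run:
```python
from h import *
print(sensors.sense()["tcp_pos"])
o=[]
for n,c in(("scene",(350,180)),("top",(295,200))):
    im=cams.snapshot(n);t,p=tile(im,c,100,100,4);o.append(t);print(p)
cv2.imwrite("pics/seat.png",np.hstack(o))
for n in ("scene","top"):
  for a in(-10,-19,-28): q=[.5495,.0225,np.radians(a)];print(n,a,proj(n,pose(q,[[0,0,.118],[.09,0,.173]])).round(1).tolist())
```

```text
[0.54918505 0.02197705 0.20789545]
(300, 130)
(245, 150)
scene -10 [[344.4, 174.7], [349.5, 189.3]]
scene -19 [[344.4, 174.7], [343.4, 189.3]]
scene -28 [[344.4, 174.7], [337.3, 188.4]]
top -10 [[295.0, 211.3], [299.9, 176.6]]
top -19 [[295.0, 211.3], [305.0, 177.9]]
top -28 [[295.0, 211.3], [309.8, 180.0]]
```

View pics/seat.png

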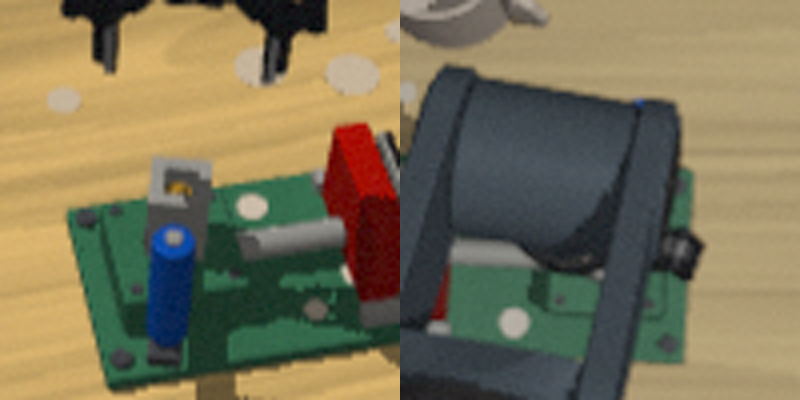

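The crank is seated: grip top at scene (343.4,189.1), where a yaw of -19° predicts (343.4,189.3), and the brass tip shows inside the hub. Next I take the grip.

>>> move_arm:
  targets:
    - {"dx": 0.8,"dy": -0.3,"dz": 0,"rx": 0,"ry": 0,"rz": 0}
    - {"dx": 0.9,"dy": -0.3,"dz": 0,"rx": 0,"ry": 0,"rz": 0}
    - {"dx": 0.9,"dy": -0.3,"dz": 0,"rx": 0,"ry": 0,"rz": 0}
    - {"dx": 0.82,"dy": -0.25,"dz": 0,"rx": 0,"ry": 0,"rz": 0}
    - {"dx": 0,"dy": 0,"dz": -0.4,"rx": 0,"ry": 0,"rz": 0}
    - {"dx": 0,"dy": 0,"dz": -0.8,"rx": 0,"ry": 0,"rz": 0}
    - {"dx": 0,"dy": 0,"dz": -0.8,"rx": 0,"ry": 0,"rz": 0}
    - {"dx": 0,"dy": 0,"dz": -0.6,"rx": 0,"ry": 0,"rz": 0}
    - {"dx": 0,"dy": 0,"dz": -0.3,"rx": 0,"ry": 0,"rz": 0}
    - {"dx": 0,"dy": 0,"dz": 0,"rx": 0,"ry": 0,"rz": 0}

```text
t: 19.55
tcp_pos: [0.6345, -0.0066, 0.1355]
tool_rot: [0.164, 0.986, 0.0, -0.001]
force: [0.2, 0.6, -0.3]
finger_gap: 1.002
gripper_force: 0.0
```

>>> move_arm:
  targets:
    - {"dx": 0,"dy": 0,"dz": 0,"rx": 0,"ry": 0,"rz": 0}
    - {"dx": 0,"dy": 0,"dz": 0,"rx": 0,"ry": 0,"rz": 0}
    - {"dx": 0,"dy": 0,"dz": 0,"rx": 0,"ry": 0,"rz": 0}
    - {"dx": 0,"dy": 0,"dz": 0,"rx": 0,"ry": 0,"rz": 0}
    - {"dx": 0,"dy": 0,"dz": 0,"rx": 0,"ry": 0,"rz": 0}
    - {"dx": 0,"dy": 0,"dz": 0,"rx": 0,"ry": 0,"rz": 0}
    - {"dx": 0,"dy": 0,"dz": 0,"rx": 0,"ry": 0,"rz": 0}
    - {"dx": 0,"dy": 0,"dz": 0,"rx": 0,"ry": 0,"rz": 0}
    - {"dx": 0,"dy": 0,"dz": 0,"rx": 0,"ry": 0,"rz": 0}
    - {"dx": 0,"dy": 0,"dz": 0,"rx": 0,"ry": 0,"rz": 0}
  claw: 0
  newtons: 40

```text
t: 20.8
tcp_pos: [0.6354, -0.0069, 0.1363]
tool_rot: [0.164, 0.986, -0.0, 0.001]
force: [1.1, 0.2, 4.0]
finger_gap: 0.294
gripper_force: 39.4
```

Run:
```python
from h import *
p=sensors.sense()["tcp_pos"];print(p)
v=p[:2]-[.5495,.0225];print(np.hypot(*v),np.degrees(np.arctan2(v[1],v[0])))
# clockwise chord steps of 12 deg, rounded to 0.01 without drift
a0=np.radians(-19);A=a0-np.radians(12)*np.arange(31);C=np.round(.09/.025*np.c_[np.cos(A),np.sin(A)],2)
for k in range(3): print(np.diff(C,axis=0)[10*k:10*k+10].round(2).tolist())
```

```text
[ 0.63543061 -0.00693292  0.13632607]
0.09083152474355617 -18.907336425988838
[[-0.31, -0.68], [-0.46, -0.61], [-0.57, -0.49], [-0.65, -0.36], [-0.72, -0.22], [-0.75, -0.07], [-0.75, 0.09], [-0.71, 0.25], [-0.65, 0.38], [-0.55, 0.52]]
[[-0.43, 0.61], [-0.29, 0.7], [-0.15, 0.74], [0.02, 0.75], [0.17, 0.73], [0.31, 0.68], [0.46, 0.61], [0.57, 0.49], [0.65, 0.36], [0.72, 0.22]]
[[0.75, 0.07], [0.75, -0.09], [0.71, -0.25], [0.65, -0.38], [0.55, -0.52], [0.43, -0.61], [0.29, -0.7], [0.15, -0.74], [-0.02, -0.75], [-0.17, -0.73]]
```

>>> move_arm:
  targets:
    - {"dx": -0.31,"dy": -0.68,"dz": 0,"rx": 0,"ry": 0,"rz": 0}
    - {"dx": -0.46,"dy": -0.61,"dz": 0,"rx": 0,"ry": 0,"rz": 0}
    - {"dx": -0.57,"dy": -0.49,"dz": 0,"rx": 0,"ry": 0,"rz": 0}
    - {"dx": -0.65,"dy": -0.36,"dz": 0,"rx": 0,"ry": 0,"rz": 0}
    - {"dx": -0.72,"dy": -0.22,"dz": 0,"rx": 0,"ry": 0,"rz": 0}
    - {"dx": -0.75,"dy": -0.07,"dz": 0,"rx": 0,"ry": 0,"rz": 0}
    - {"dx": -0.75,"dy": 0.09,"dz": 0,"rx": 0,"ry": 0,"rz": 0}
    - {"dx": -0.71,"dy": 0.25,"dz": 0,"rx": 0,"ry": 0,"rz": 0}
    - {"dx": -0.65,"dy": 0.38,"dz": 0,"rx": 0,"ry": 0,"rz": 0}
    - {"dx": -0.55,"dy": 0.52,"dz": 0,"rx": 0,"ry": 0,"rz": 0}

```text
t: 22.05
tcp_pos: [0.4814, -0.0383, 0.1367]
tool_rot: [0.164, 0.986, -0.001, 0.001]
force: [3.3, -2.0, 4.2]
finger_gap: 0.294
gripper_force: 39.9
```

>>> move_arm:
  targets:
    - {"dx": -0.43,"dy": 0.61,"dz": 0,"rx": 0,"ry": 0,"rz": 0}
    - {"dx": -0.29,"dy": 0.7,"dz": 0,"rx": 0,"ry": 0,"rz": 0}
    - {"dx": -0.15,"dy": 0.74,"dz": 0,"rx": 0,"ry": 0,"rz": 0}
    - {"dx": 0.02,"dy": 0.75,"dz": 0,"rx": 0,"ry": 0,"rz": 0}
    - {"dx": 0.17,"dy": 0.73,"dz": 0,"rx": 0,"ry": 0,"rz": 0}
    - {"dx": 0.31,"dy": 0.68,"dz": 0,"rx": 0,"ry": 0,"rz": 0}
    - {"dx": 0.46,"dy": 0.61,"dz": 0,"rx": 0,"ry": 0,"rz": 0}
    - {"dx": 0.57,"dy": 0.49,"dz": 0,"rx": 0,"ry": 0,"rz": 0}
    - {"dx": 0.65,"dy": 0.36,"dz": 0,"rx": 0,"ry": 0,"rz": 0}
    - {"dx": 0.72,"dy": 0.22,"dz": 0,"rx": 0,"ry": 0,"rz": 0}

```text
t: 23.3
tcp_pos: [0.5288, 0.1095, 0.1362]
tool_rot: [0.163, 0.987, -0.002, -0.004]
force: [-4.2, -2.5, 10.3]
finger_gap: 0.293
gripper_force: 40.7
```

>>> move_arm:
  targets:
    - {"dx": 0.75,"dy": 0.07,"dz": 0,"rx": 0,"ry": 0,"rz": 0}
    - {"dx": 0.75,"dy": -0.09,"dz": 0,"rx": 0,"ry": 0,"rz": 0}
    - {"dx": 0.71,"dy": -0.25,"dz": 0,"rx": 0,"ry": 0,"rz": 0}
    - {"dx": 0.65,"dy": -0.38,"dz": 0,"rx": 0,"ry": 0,"rz": 0}
    - {"dx": 0.55,"dy": -0.52,"dz": 0,"rx": 0,"ry": 0,"rz": 0}
    - {"dx": 0.43,"dy": -0.61,"dz": 0,"rx": 0,"ry": 0,"rz": 0}
    - {"dx": 0.29,"dy": -0.7,"dz": 0,"rx": 0,"ry": 0,"rz": 0}
    - {"dx": 0.15,"dy": -0.74,"dz": 0,"rx": 0,"ry": 0,"rz": 0}
    - {"dx": -0.02,"dy": -0.75,"dz": 0,"rx": 0,"ry": 0,"rz": 0}
    - {"dx": -0.17,"dy": -0.73,"dz": 0,"rx": 0,"ry": 0,"rz": 0}

```text
t: 24.55
tcp_pos: [0.6351, -0.0075, 0.1364]
tool_rot: [0.164, 0.986, 0.0, 0.001]
force: [3.6, 2.1, 5.4]
finger_gap: 0.296
gripper_force: 39.9
```

>>> move_arm:
  targets:
    - {"dx": -0.31,"dy": -0.68,"dz": 0,"rx": 0,"ry": 0,"rz": 0}
    - {"dx": -0.46,"dy": -0.61,"dz": 0,"rx": 0,"ry": 0,"rz": 0}
    - {"dx": -0.57,"dy": -0.49,"dz": 0,"rx": 0,"ry": 0,"rz": 0}
    - {"dx": -0.65,"dy": -0.36,"dz": 0,"rx": 0,"ry": 0,"rz": 0}
    - {"dx": -0.72,"dy": -0.22,"dz": 0,"rx": 0,"ry": 0,"rz": 0}
    - {"dx": -0.75,"dy": -0.07,"dz": 0,"rx": 0,"ry": 0,"rz": 0}
    - {"dx": -0.75,"dy": 0.09,"dz": 0,"rx": 0,"ry": 0,"rz": 0}
    - {"dx": -0.71,"dy": 0.25,"dz": 0,"rx": 0,"ry": 0,"rz": 0}
    - {"dx": -0.65,"dy": 0.38,"dz": 0,"rx": 0,"ry": 0,"rz": 0}
    - {"dx": -0.55,"dy": 0.52,"dz": 0,"rx": 0,"ry": 0,"rz": 0}

```text
t: 25.8
tcp_pos: [0.4815, -0.0384, 0.1366]
tool_rot: [0.164, 0.986, -0.001, 0.001]
force: [2.9, -0.6, 5.3]
finger_gap: 0.293
gripper_force: 40.2
```

>>> move_arm:
  targets:
    - {"dx": -0.43,"dy": 0.61,"dz": 0,"rx": 0,"ry": 0,"rz": 0}
    - {"dx": -0.29,"dy": 0.7,"dz": 0,"rx": 0,"ry": 0,"rz": 0}
    - {"dx": -0.15,"dy": 0.74,"dz": 0,"rx": 0,"ry": 0,"rz": 0}
    - {"dx": 0.02,"dy": 0.75,"dz": 0,"rx": 0,"ry": 0,"rz": 0}
    - {"dx": 0.17,"dy": 0.73,"dz": 0,"rx": 0,"ry": 0,"rz": 0}
    - {"dx": 0.31,"dy": 0.68,"dz": 0,"rx": 0,"ry": 0,"rz": 0}
    - {"dx": 0.46,"dy": 0.61,"dz": 0,"rx": 0,"ry": 0,"rz": 0}
    - {"dx": 0.57,"dy": 0.49,"dz": 0,"rx": 0,"ry": 0,"rz": 0}
    - {"dx": 0.65,"dy": 0.36,"dz": 0,"rx": 0,"ry": 0,"rz": 0}
    - {"dx": 0.72,"dy": 0.22,"dz": 0,"rx": 0,"ry": 0,"rz": 0}

```text
t: 27.05
tcp_pos: [0.5282, 0.1093, 0.1362]
tool_rot: [0.163, 0.987, -0.002, -0.004]
force: [-5.4, -0.7, 11.5]
finger_gap: 0.294
gripper_force: 40.8
```

Run:
```python
from h import *
o=[]
for n,c in(("scene",(395,180)),("top",(250,200))):
    im=cams.snapshot(n);t,p=tile(im,c,160,120,2.5);o.append(t);print(p)
cv2.imwrite("pics/wind.png",np.hstack(o))
```

```text
(315, 120)
(170, 140)
```

View pics/wind.png

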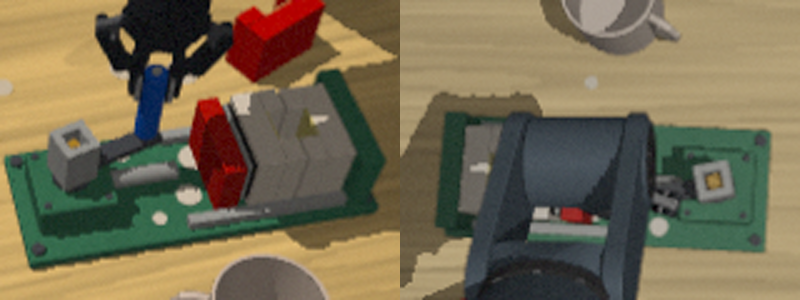

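The jaw has moved up against the moulds, the hub is still seated, and the grip is held. I keep winding.

>>> move_arm:
  targets:
    - {"dx": 0.75,"dy": 0.07,"dz": 0,"rx": 0,"ry": 0,"rz": 0}
    - {"dx": 0.75,"dy": -0.09,"dz": 0,"rx": 0,"ry": 0,"rz": 0}
    - {"dx": 0.71,"dy": -0.25,"dz": 0,"rx": 0,"ry": 0,"rz": 0}
    - {"dx": 0.65,"dy": -0.38,"dz": 0,"rx": 0,"ry": 0,"rz": 0}
    - {"dx": 0.55,"dy": -0.52,"dz": 0,"rx": 0,"ry": 0,"rz": 0}
    - {"dx": 0.43,"dy": -0.61,"dz": 0,"rx": 0,"ry": 0,"rz": 0}
    - {"dx": 0.29,"dy": -0.7,"dz": 0,"rx": 0,"ry": 0,"rz": 0}
    - {"dx": 0.15,"dy": -0.74,"dz": 0,"rx": 0,"ry": 0,"rz": 0}
    - {"dx": -0.02,"dy": -0.75,"dz": 0,"rx": 0,"ry": 0,"rz": 0}
    - {"dx": -0.17,"dy": -0.73,"dz": 0,"rx": 0,"ry": 0,"rz": 0}

```text
t: 28.4
tcp_pos: [0.6351, -0.0079, 0.1363]
tool_rot: [0.164, 0.986, 0.0, 0.001]
force: [3.6, 2.0, 4.4]
finger_gap: 0.295
gripper_force: 39.9
```

>>> move_arm:
  targets:
    - {"dx": -0.31,"dy": -0.68,"dz": 0,"rx": 0,"ry": 0,"rz": 0}
    - {"dx": -0.46,"dy": -0.61,"dz": 0,"rx": 0,"ry": 0,"rz": 0}
    - {"dx": 0,"dy": 0,"dz": 0,"rx": 0,"ry": 0,"rz": 0}
    - {"dx": 0,"dy": 0,"dz": 0,"rx": 0,"ry": 0,"rz": 0}
    - {"dx": 0,"dy": 0,"dz": 0,"rx": 0,"ry": 0,"rz": 0}
    - {"dx": 0,"dy": 0,"dz": 0,"rx": 0,"ry": 0,"rz": 0}
    - {"dx": 0,"dy": 0,"dz": 0,"rx": 0,"ry": 0,"rz": 0}
    - {"dx": 0,"dy": 0,"dz": 0,"rx": 0,"ry": 0,"rz": 0}
    - {"dx": 0,"dy": 0,"dz": 0,"rx": 0,"ry": 0,"rz": 0}
    - {"dx": 0,"dy": 0,"dz": 0,"rx": 0,"ry": 0,"rz": 0}

```text
t: 29.65
tcp_pos: [0.6143, -0.0416, 0.1363]
tool_rot: [0.164, 0.987, -0.002, -0.001]
force: [2.3, -2.8, 6.1]
finger_gap: 0.294
gripper_force: 40.0
```

>>> move_arm:
  targets:
    - {"dx": -0.28,"dy": -0.25,"dz": 0,"rx": 0,"ry": 0,"rz": 0}
    - {"dx": -0.29,"dy": -0.24,"dz": 0,"rx": 0,"ry": 0,"rz": 0}
    - {"dx": 0,"dy": 0,"dz": 0,"rx": 0,"ry": 0,"rz": 0}
    - {"dx": 0,"dy": 0,"dz": 0,"rx": 0,"ry": 0,"rz": 0}
    - {"dx": 0,"dy": 0,"dz": 0,"rx": 0,"ry": 0,"rz": 0}
    - {"dx": 0,"dy": 0,"dz": 0,"rx": 0,"ry": 0,"rz": 0}
    - {"dx": 0,"dy": 0,"dz": 0,"rx": 0,"ry": 0,"rz": 0}
    - {"dx": 0,"dy": 0,"dz": 0,"rx": 0,"ry": 0,"rz": 0}
    - {"dx": 0,"dy": 0,"dz": 0,"rx": 0,"ry": 0,"rz": 0}
    - {"dx": 0,"dy": 0,"dz": 0,"rx": 0,"ry": 0,"rz": 0}

```text
t: 30.9
tcp_pos: [0.6002, -0.0534, 0.1364]
tool_rot: [0.164, 0.987, -0.001, -0.001]
force: [1.3, -2.7, 7.0]
finger_gap: 0.296
gripper_force: 40.1
```

>>> move_arm:
  targets:
    - {"dx": -0.44,"dy": -0.25,"dz": 0,"rx": 0,"ry": 0,"rz": 0}
    - {"dx": -0.45,"dy": -0.2,"dz": 0,"rx": 0,"ry": 0,"rz": 0}
    - {"dx": 0,"dy": 0,"dz": 0,"rx": 0,"ry": 0,"rz": 0}
    - {"dx": 0,"dy": 0,"dz": 0,"rx": 0,"ry": 0,"rz": 0}
    - {"dx": 0,"dy": 0,"dz": 0,"rx": 0,"ry": 0,"rz": 0}
    - {"dx": 0,"dy": 0,"dz": 0,"rx": 0,"ry": 0,"rz": 0}
    - {"dx": 0,"dy": 0,"dz": 0,"rx": 0,"ry": 0,"rz": 0}
    - {"dx": 0,"dy": 0,"dz": 0,"rx": 0,"ry": 0,"rz": 0}
    - {"dx": 0,"dy": 0,"dz": 0,"rx": 0,"ry": 0,"rz": 0}
    - {"dx": 0,"dy": 0,"dz": 0,"rx": 0,"ry": 0,"rz": 0}

```text
t: 32.15
tcp_pos: [0.5774, -0.0645, 0.1364]
tool_rot: [0.164, 0.987, -0.001, -0.001]
force: [1.1, -3.0, 7.5]
finger_gap: 0.291
gripper_force: 40.2
```

>>> move_arm:
  targets:
    - {"dx": -0.49,"dy": -0.13,"dz": 0,"rx": 0,"ry": 0,"rz": 0}
    - {"dx": -0.49,"dy": -0.06,"dz": 0,"rx": 0,"ry": 0,"rz": 0}
    - {"dx": 0,"dy": 0,"dz": 0,"rx": 0,"ry": 0,"rz": 0}
    - {"dx": 0,"dy": 0,"dz": 0,"rx": 0,"ry": 0,"rz": 0}
    - {"dx": 0,"dy": 0,"dz": 0,"rx": 0,"ry": 0,"rz": 0}
    - {"dx": 0,"dy": 0,"dz": 0,"rx": 0,"ry": 0,"rz": 0}
    - {"dx": 0,"dy": 0,"dz": 0,"rx": 0,"ry": 0,"rz": 0}
    - {"dx": 0,"dy": 0,"dz": 0,"rx": 0,"ry": 0,"rz": 0}
    - {"dx": 0,"dy": 0,"dz": 0,"rx": 0,"ry": 0,"rz": 0}
    - {"dx": 0,"dy": 0,"dz": 0,"rx": 0,"ry": 0,"rz": 0}

```text
t: 33.4
tcp_pos: [0.5526, -0.0689, 0.1364]
tool_rot: [0.164, 0.987, -0.001, -0.001]
force: [-0.2, -2.0, 9.1]
finger_gap: 0.292
gripper_force: 40.4
```

>>> move_arm:
  targets:
    - {"dx": -0.5,"dy": 0.01,"dz": 0,"rx": 0,"ry": 0,"rz": 0}
    - {"dx": -0.5,"dy": 0.08,"dz": 0,"rx": 0,"ry": 0,"rz": 0}
    - {"dx": 0,"dy": 0,"dz": 0,"rx": 0,"ry": 0,"rz": 0}
    - {"dx": 0,"dy": 0,"dz": 0,"rx": 0,"ry": 0,"rz": 0}
    - {"dx": 0,"dy": 0,"dz": 0,"rx": 0,"ry": 0,"rz": 0}
    - {"dx": 0,"dy": 0,"dz": 0,"rx": 0,"ry": 0,"rz": 0}
    - {"dx": 0,"dy": 0,"dz": 0,"rx": 0,"ry": 0,"rz": 0}
    - {"dx": 0,"dy": 0,"dz": 0,"rx": 0,"ry": 0,"rz": 0}
    - {"dx": 0,"dy": 0,"dz": 0,"rx": 0,"ry": 0,"rz": 0}
    - {"dx": 0,"dy": 0,"dz": 0,"rx": 0,"ry": 0,"rz": 0}

```text
t: 34.65
tcp_pos: [0.5274, -0.0662, 0.1365]
tool_rot: [0.164, 0.987, -0.001, -0.002]
force: [-1.2, -1.1, 10.5]
finger_gap: 0.291
gripper_force: 40.6
```

>>> move_arm:
  targets:
    - {"dx": -0.48,"dy": 0.14,"dz": 0,"rx": 0,"ry": 0,"rz": 0}
    - {"dx": -0.46,"dy": 0.22,"dz": 0,"rx": 0,"ry": 0,"rz": 0}
    - {"dx": 0,"dy": 0,"dz": 0,"rx": 0,"ry": 0,"rz": 0}
    - {"dx": 0,"dy": 0,"dz": 0,"rx": 0,"ry": 0,"rz": 0}
    - {"dx": 0,"dy": 0,"dz": 0,"rx": 0,"ry": 0,"rz": 0}
    - {"dx": 0,"dy": 0,"dz": 0,"rx": 0,"ry": 0,"rz": 0}
    - {"dx": 0,"dy": 0,"dz": 0,"rx": 0,"ry": 0,"rz": 0}
    - {"dx": 0,"dy": 0,"dz": 0,"rx": 0,"ry": 0,"rz": 0}
    - {"dx": 0,"dy": 0,"dz": 0,"rx": 0,"ry": 0,"rz": 0}
    - {"dx": 0,"dy": 0,"dz": 0,"rx": 0,"ry": 0,"rz": 0}

```text
t: 35.9
tcp_pos: [0.5167, -0.0622, 0.1381]
tool_rot: [0.164, 0.986, -0.004, 0.013]
force: [18.8, -7.1, -4.9]
finger_gap: 0.292
gripper_force: 40.4
```

Resistance jumped to 19 N with the grip lagging the command, so this looks like the stop. I unload, release and rise, then check with the cameras.

>>> move_arm:
  targets:
    - {"dx": 0.2,"dy": -0.12,"dz": 0,"rx": 0,"ry": 0,"rz": 0}
    - {"dx": 0.2,"dy": -0.12,"dz": 0,"rx": 0,"ry": 0,"rz": 0}
    - {"dx": 0,"dy": 0,"dz": 0,"rx": 0,"ry": 0,"rz": 0}
    - {"dx": 0,"dy": 0,"dz": 0,"rx": 0,"ry": 0,"rz": 0}
    - {"dx": 0,"dy": 0,"dz": 0,"rx": 0,"ry": 0,"rz": 0}
    - {"dx": 0,"dy": 0,"dz": 0,"rx": 0,"ry": 0,"rz": 0}
    - {"dx": 0,"dy": 0,"dz": 0,"rx": 0,"ry": 0,"rz": 0}
    - {"dx": 0,"dy": 0,"dz": 0,"rx": 0,"ry": 0,"rz": 0}
    - {"dx": 0,"dy": 0,"dz": 0,"rx": 0,"ry": 0,"rz": 0}
    - {"dx": 0,"dy": 0,"dz": 0,"rx": 0,"ry": 0,"rz": 0}

```text
t: 37.15
tcp_pos: [0.5191, -0.0638, 0.1371]
tool_rot: [0.164, 0.986, -0.001, 0.004]
force: [8.1, 0.5, 4.7]
finger_gap: 0.292
gripper_force: 41.2
```

>>> move_arm:
  targets:
    - {"dx": 0,"dy": 0,"dz": 0,"rx": 0,"ry": 0,"rz": 0}
    - {"dx": 0,"dy": 0,"dz": 0,"rx": 0,"ry": 0,"rz": 0}
    - {"dx": 0,"dy": 0,"dz": 0,"rx": 0,"ry": 0,"rz": 0}
    - {"dx": 0,"dy": 0,"dz": 0,"rx": 0,"ry": 0,"rz": 0}
    - {"dx": 0,"dy": 0,"dz": 0,"rx": 0,"ry": 0,"rz": 0}
    - {"dx": 0,"dy": 0,"dz": 0,"rx": 0,"ry": 0,"rz": 0}
    - {"dx": 0,"dy": 0,"dz": 0.3,"rx": 0,"ry": 0,"rz": 0}
    - {"dx": 0,"dy": 0,"dz": 0.7,"rx": 0,"ry": 0,"rz": 0}
    - {"dx": 0,"dy": 0,"dz": 1,"rx": 0,"ry": 0,"rz": 0}
    - {"dx": 0,"dy": 0,"dz": 1,"rx": 0,"ry": 0,"rz": 0}
  claw: 100

```text
t: 38.4
tcp_pos: [0.5162, -0.062, 0.2122]
tool_rot: [0.164, 0.986, -0.0, 0.0]
force: [-0.2, -0.4, -0.9]
finger_gap: 1.0
gripper_force: 0.0
```

>>> move_arm:
  targets:
    - {"dx": -0.4,"dy": -1,"dz": 0.7,"rx": 0,"ry": 0,"rz": 0}
    - {"dx": -0.4,"dy": -1,"dz": 0,"rx": 0,"ry": 0,"rz": 0}
    - {"dx": -0.4,"dy": -1,"dz": 0,"rx": 0,"ry": 0,"rz": 0}
    - {"dx": -0.4,"dy": -1,"dz": 0,"rx": 0,"ry": 0,"rz": 0}
    - {"dx": -0.4,"dy": -1,"dz": 0,"rx": 0,"ry": 0,"rz": 0}
    - {"dx": -0.4,"dy": -1,"dz": 0,"rx": 0,"ry": 0,"rz": 0}
    - {"dx": 0,"dy": -1,"dz": 0,"rx": 0,"ry": 0,"rz": 0}
    - {"dx": 0,"dy": -1,"dz": 0,"rx": 0,"ry": 0,"rz": 0}
    - {"dx": 0,"dy": -1,"dz": 0,"rx": 0,"ry": 0,"rz": 0}
    - {"dx": 0,"dy": 0,"dz": 0,"rx": 0,"ry": 0,"rz": 0}

```text
t: 39.65
tcp_pos: [0.4566, -0.2892, 0.2287]
tool_rot: [0.165, 0.986, -0.0, 0.001]
force: [0.4, 0.2, 0.5]
finger_gap: 1.002
gripper_force: 0.0
```

Run:
```python
from h import *
o=[]
for n,c in(("scene",(395,180)),("top",(250,205))):
    im=cams.snapshot(n);cv2.imwrite(f"pics/{n}9.png",im[:,:,::-1]);t,p=tile(im,c,150,110,2.66 if 0 else 5);o.append(t[:,:] if 0 else t);print(p)
o=[cv2.resize(x,(800,587))[:, :] for x in o]
cv2.imwrite("pics/end.png",np.vstack([cv2.resize(o[0],(409,300)),cv2.resize(o[1],(409,300))]))
# jaw face position: red jaw at z .09 initial vs now (top view)
f=[.5495,.0227,-.0423]
def red(p):
    im=cv2.imread(p).astype(int); m=(im[:,:,2]>110)&(im[:,:,1]<50); ys,xs=np.nonzero(m[180:250,195:300]); return np.percentile(xs+195,[2,50,98]),ys.mean()+180
for p in("pics/top0.png","pics/top9.png"):
    r,v=red(p); Y=[ray("top",(u,v),.09)[1]-f[1] for u in r]; print(p,r,np.round(Y,4))
for a in (-100,-110,-120): print(a,proj("top",pose([*f[:2],np.radians(a)],[.09,0,.173])).round(1),proj("scene",pose([*f[:2],np.radians(a)],[.09,0,.173])).round(1))
```

```text
(320, 125)
(175, 150)
pics/top0.png [245. 250. 254.] [0.145  0.1307 0.1193]
pics/top9.png [231. 236. 240.] [0.1853 0.1709 0.1594]
-100 [[326.8 215.3]] [[308.8 162. ]]
-110 [[325.3 220.9]] [[309.  157.2]]
-120 [[322.7 226.3]] [[310.4 152.6]]
```

View pics/end.png

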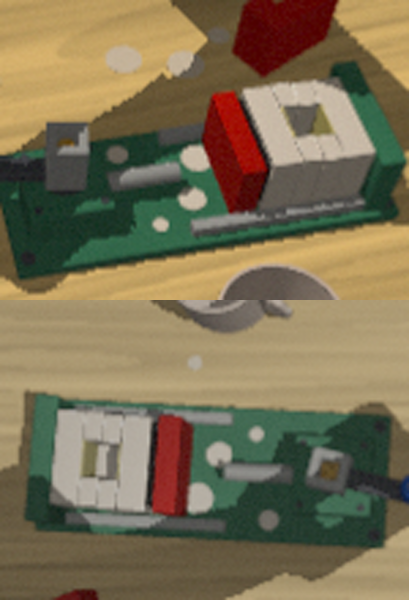

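Run:
```python
from h import *
im=cv2.imread("pics/scene9.png");o=(332,160)
print(im[160:192,332:360].mean(2).astype(int))
h=.0195
for a in(-102,-108):
  for z in(.118,.128): print(a,z,[tuple(p) for p in (proj("scene",pose([.5495,.0227,np.radians(a)],[(h,h,z),(h,-h,z),(-h,-h,z),(-h,h,z),(0,0,z)]))-o).round(1)])
```

```text
[[156 157 157 161 161 163 165 164 164 165 165 164 169 168 163 165 165 163
  166 162 160 159 159 159 158 160 158 160]
 [163 162 164 167 164 166 167 165 166 163 165 162 162 161 160 160 159 164
  159 159 160 160 158 159 155 155 160 164]
 [165 165 168 165 165 160 164 162 161 162 160 158 159 159 158 161 159 160
  156 156 157 157 155 151 157 157 157 164]
 [159 162 163 161 162 162 162 160 160 162 161 161 159 160 159 159 157 157
  155 158 160 160 158 158 161 159 159 160]
 [156 163 162 160 161 164 161 159 161 157 158 159 158 159 158 161 159 160
  161 163 162 159 158 159 156 156 154 153]
 [158 161 160 161 160 159 159 156 157 156 159 156 161 160 161 159 156 158
  158 156 154 153 151 153 153 150 129 131]
 [158 156 158 157 160 156 159 159 162 162 159 157 158 158 155 154 157 153
  153 151 150 151 149 149 147 125  75  78]
 [158 161 161 161 162 162 156 158 157 155 154 151 150 151 152 151 149 148
  149 148 148 146 143 125 121  73  72  72]
 [159 158 156 153 153 155 152 152 149 150 151 146 146 148 144 147 148 144
  146 142 142 140 121  74  73  75  77  73]
 [153 149 152 149 148 129 129 128 129 128 130 1
[... 2736 characters left out ...]
oat64(19.5), np.float64(8.7)), (np.float64(20.7), np.float64(20.5)), (np.float64(12.4), np.float64(14.7))]
-102 0.128 [(np.float64(5.4), np.float64(18.3)), (np.float64(4.5), np.float64(6.5)), (np.float64(19.8), np.float64(6.2)), (np.float64(20.9), np.float64(18.0)), (np.float64(12.7), np.float64(12.2))]
-108 0.118 [(np.float64(4.4), np.float64(20.2)), (np.float64(5.2), np.float64(8.5)), (np.float64(20.3), np.float64(9.3)), (np.float64(19.9), np.float64(21.1)), (np.float64(12.4), np.float64(14.7))]
-108 0.128 [(np.float64(4.6), np.float64(17.7)), (np.float64(5.3), np.float64(5.9)), (np.float64(20.6), np.float64(6.8)), (np.float64(20.1), np.float64(18.6)), (np.float64(12.7), np.float64(12.2))]
```

```bash
python3 -c "
from station import order
print(order.sign_off())"
```

```text
the job is handed in; nothing more can be done
None
```

I fitted the crank fully down on the shaft and wound it about 2¼ turns clockwise until it came up hard against the stop. In the last pictures the jaw has moved about 40 mm and the moulds look closed together. The crank was left on the shaft, the gripper is clear, and the job was handed in at about 40 s; the hand-in returned no verdict.

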